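# Shelve dowel cartons by height on a stepped two-tier bench rack

## Task

Put two of the three long, narrow cardboard cartons away on the two-tier plywood rack: the lowest carton on the bottom tier and the middle-height one on the upper tier. Each should stand upright, straight in line with the rack, slid in under the board above it until its far end is at, or within about 2 cm of, the wooden stop strip at the back of its tier. The tallest carton fits under neither board: leave it where it stands on the bench.

Things in the scene. Friction and masses are not known exactly. Their poses are not given: they have to be found in the camera images.
- rack: fixed stepped plywood rack, 280 mm deep (x: front -140, back +140), 170 wide (y), 216 high. Origin: centre of its underside; x points to its back, away from the robot. Boards 12 mm thick: base, upper tier from x -40 back, top board from x +60 back. Uprights under board edges at y +-75 to 85 mm; none in front of the board they carry. A 70 mm high tape measure stands on top.
- bottom_stop (a point): on the rack's bottom tier: point on the board's top (12 mm above the bench), on the centre line, at the face of the 20 mm high stop strip. Axes as the rack's (x towards the back). The tier reaches 165 mm in front of it; the front 100 mm is open above, the 65 mm next to the stop lies under the upper tier's board with 70 mm clearance.
- upper_stop (a point): on the rack's upper tier: point on the board's top (94 mm above the bench), on the centre line, at the face of the 20 mm high stop strip. Axes as the rack's (x towards the back). The tier reaches 165 mm in front of it; the front 100 mm is open above, the 65 mm next to the stop lies under the top board with 110 mm clearance.
- carton_low: plain brown cardboard carton with a paper tape strip along its top, 150 mm long (its x axis) by 56 mm wide (its y axis) and 45 mm high, about 0.09 to 0.18 kg, the lowest of three cartons alike but for their height. Origin at the centre of its underside, z up. At the start it stands upright on the bench, long side within about 20 degrees of the robot's x direction.
- carton_mid: plain brown cardboard carton with a paper tape strip along its top, 150 mm long (its x axis) by 56 mm wide (its y axis) and 85 mm high, about 0.14 to 0.28 kg, the middle one in height. Origin at the centre of its underside, z up. At the start it stands upright on the bench, long side within about 20 degrees of the robot's x direction.
- carton_tall: plain brown cardboard carton with a paper tape strip along its top, 150 mm long (its x axis) by 56 mm wide (its y axis) and 125 mm high, about 0.2 to 0.4 kg, the tallest; it is to stay where it is. Origin at the centre of its underside, z up. At the start it stands upright on the bench, long side within about 20 degrees of the robot's x direction.
There are look-alikes about, which are no part of the job. What is shaped like the carton_low but green or purple is not meant.

How it is judged (in metres and radians):
At the end, for the whole second after the job is handed in: Lowest carton at rest on the bottom tier, middle one on the upper: upright within 7 degrees, in line with the rack within 15, within 45 mm of its centre line, far end at most 25 mm from the tier's stop strip. Tallest carton upright within 20 mm of its start (x of carton_low in the frame of bottom_stop between -0.1 and -0.07 m and y of carton_low in the frame of bottom_stop between -0.045 and 0.045 m and z of carton_low in the frame of bottom_stop between -0.008 and 0.008 m and angle between each of carton_low, carton_mid's own z axis and vertical below 0.12 rad and angle between the x axis of each of carton_low, carton_mid and the x axis of rack, either way round below 0.26 rad and linear speed of each of carton_low, carton_mid below 0.02 m/s and x of carton_mid in the frame of upper_stop between -0.1 and -0.07 m and y of carton_mid in the frame of upper_stop between -0.045 and 0.045 m and z of carton_mid in the frame of upper_stop between -0.008 and 0.008 m and distance of carton_tall from where it was at the start of the episode below 0.02 m and angle between carton_tall's own z axis and vertical below 0.1 rad); the robot touches nothing.
It also fails if it takes over 67 s, if anything falls off the work surface, if the arm or the gripper's body presses on something with over 40 N, if the wrist force passes 120 N, or if a joint passes its speed limit or range.

## Robot

A 6-joint arm with a two-finger parallel gripper is mounted at the origin on the work surface. World frame = base frame: x ahead of the robot, y to its left, z up, the work surface at z = 0. Lengths are in mm, angles in degrees, forces in N, time in s.
With the tool pointing down it reaches from about 300 to 850 mm from the base axis. Payload 4.2 kg.
Tool frame: the origin (TCP) lies between the finger pads; the fingertips stand 14 mm ahead of it and the grasp point (between the pads) lies 5 mm behind it; z points along the fingers, y is the line along which they close (so a half turn about z gives the same grasp; the last joint's range is limited). The gripper opens to 91 mm and grips with 3 to 60 N. Pads are 32 mm wide; open, the fingers measure 118 mm over their backs; the gripper's body (76 mm by 178 mm) begins 60 mm behind the grasp point.
Start: joints at [-77.292, 18.312, 89.639, -0, 72.044, -1.146], TCP at [137.686, -558.287, 227.976] pointing down, gripper open.
Joint ranges: [-177.97, 177.97], [-48.28, 115.42], [12.27, 149.76], [-77.06, 257.06], [2.81, 150.46], [-146.56, 146.56]. Speed limits (degrees/s): [147.25, 147.25, 180, 180, 180, 180].

## Interface

Orientations are given as [roll, pitch, yaw] about the fixed x, y, z axes, in that order (R = Rz(yaw) Ry(pitch) Rx(roll)).
In Python, from workcell import * gives the robot as it stands. The module is installed in compiled form; this text tells all that it offers.
- The arm moves only by the tool send_rows, never from a script. Its argument "deltas" is a list of rows, each a list of 2 entries, a list of its own where there are three numbers: the shift along the tool's x, y, z normalised to -1 to 1, where 1 is 0.5 m, then the turn, a rotation vector about the tool's x, y, z normalised to -1 to 1, where 1 is 0.5 rad. A call has 1 to 10 rows; each row shifts and turns the commanded pose from where the row before left it, along the tool's axes as they then stand; what a row does not reach is not made up. A row lasts 1/10 s, in which the tool goes at most 50 mm and 8.59 degrees, less where a joint would pass 70% of its speed; a pose out of reach is approached as far as the arm can. A call with a number of a shift or a turn outside -1 to 1 is refused whole. A call with a gripper value outside its range is refused whole. "grip" is the closure, from 0 (fully open) to 1 (shut), set as the call begins (left out, the last holds). The fingers move at their own pace and stop on an object; "grip_force" is the grip in N (left out, the last holds). Time passes only in rows, so rows that do not move let the fingers close. It gives the time, the measured TCP pose, the force, the opening and the grip force at its end, in the units of the state.
- state(): the state, without advancing time (a new reading comes with each control period).
- grab_frame(name): name is "scene" or "top"; returns the picture (420x560x3 uint8, red, green, blue); there is no depth.
- calibration(name): a dict with "mtx" (3x3 intrinsics, pixels), "R" (3x3) and "t" (3): a world point X has camera coordinates R X + t. Camera axes: x right, y down, z forward; pixel columns grow to the right and rows downward; lengths in mm; the calibration is good to about 2 mm. A picture is of the moment at which its call begins. calibration takes no time and is no camera call.
- job_done(): hands the job in; it is judged then, once.
Trained networks look in the newest picture that a camera, given by its name, has taken for a name from the list of things; names that differ only in an ending like _2 or _b are one class to them, and where a whole thing is asked for, a point or a joint stands for the part that bears it (a point fixed in the world has none). Each returns a list of dicts, best first, with "p" (0 to 1); they miss things now and then, are a little off and sometimes report something else, mostly with a low value. They report only what shows in the picture. A call takes as long as a camera call. They do not tell look-alikes from the thing itself.
- trace(camera, label): "pixels" (420x560 bool, what is visible of it) and "bbox" ([left, top, width, height] in pixels, round what is visible of it).
The state is a dict: "time_s": time; "qpos": joint angles; "qvel": joint speeds; "effort": joint torques, N m; "ee_pos": TCP position; "ee_rot": TCP orientation; "force": force on the tool from outside, world axes, zero at the start; "torque": the same for the moment, N m; "gripper_width": finger opening in mm; "gripper_force": force on a finger pad.
Only numpy, scipy, OpenCV 4.12 (cv2) and the standard library are available. Lean on these libraries where they do the work, as an engineer would, in place of code of your own. Each camera call takes 0.05 s, during which the arm holds its last target. There are 200 camera calls.

## Working session

There is one attempt and no reset: what is moved stays moved. The work goes in short steps, Python scripts to look and compute and a tool call to move; the robot and the scene stay as the last step left them, time stands still between calls to the robot, and variables do not carry over. Pictures are saved under pics/ and viewed, at most 10 in all, crops included, and the job is handed in when it is done.

Besides the shell and the picture viewer there is one more tool, called after "Call:" by a JSON object that holds its "op" and its "data", one argument or row to a line. send_rows: Moves the arm, as the interface text tells. Scaled input: -1 to 1 covers 0.5 m each way for a shift and 0.5 rad each way for a turn. Its arguments: {"type":"object","properties":{"deltas":{"type":"array","items":{"type":"array"}},"grip":{"type":"number"},"grip_force":{"type":"number"}},"required":["deltas"]}

```bash
mkdir -p pics
python3 - <<'E'
from workcell import *
import cv2,numpy as np
for c in ["scene","top"]:
    im=grab_frame(c); cv2.imwrite(f"pics/{c}0.png",im[:,:,::-1])
    k=calibration(c); print(c,np.round(k["mtx"],1).tolist(),np.round(k["R"],3).tolist(),np.round(k["t"],0).tolist())
    for l in ["rack","carton_low","carton_mid","carton_tall"]:
        for d in trace(c,l)[:4]:
            cn=cv2.findContours(d["pixels"].astype(np.uint8),0,2)[0]
            if len(cn): print(l,round(d["p"],2),d["bbox"],cv2.approxPolyDP(max(cn,key=cv2.contourArea),3,True)[:,0].tolist())
print(state())
E
```

```text
scene [[454.7, 0.0, 282.8], [0.0, 454.7, 202.8], [0.0, 0.0, 1.0]] [[-0.649, 0.761, 0.0], [0.585, 0.5, -0.639], [-0.486, -0.415, -0.769]] [182.0, -338.0, 1902.0]
rack 0.56 [129.3, 121.1, 101.4, 75.5] [[129, 129], [143, 172], [165, 197], [228, 161], [204, 139], [190, 143], [177, 134], [157, 145], [146, 143], [141, 131], [150, 123], [148, 120]]
carton_low 0.93 [308.3, 168.7, 45.5, 41.2] [[344, 172], [337, 172], [314, 189], [311, 200], [321, 207], [347, 190], [351, 179]]
carton_low 0.89 [354.4, 201.7, 46.2, 35.4] [[398, 207], [383, 200], [360, 216], [355, 225], [368, 235], [395, 216]]
carton_low 0.73 [409.1, 261.6, 50.8, 27.8] [[460, 272], [453, 262], [412, 269], [408, 279], [418, 291], [456, 280]]
carton_low 0.7 [269.5, 193.6, 36.1, 43.7] [[294, 194], [267, 220], [267, 227], [278, 235], [305, 208], [304, 200]]
carton_mid 0.6 [232.7, 167.5, 40.5, 52.7] [[259, 171], [232, 197], [234, 210], [244, 217], [270, 192], [269, 177]]
carton_tall 0.97 [307.2, 201.4, 39.6, 64.4] [[327, 201], [307, 235], [307, 256], [319, 262], [336, 234], [342, 211], [340, 205]]
top [[486.4, 0.0, 273.3], [0.0, 486.4
[... 894 characters left out ...]
 [233, 234], [224, 195]]
{'time_s': 0.5, 'qpos': array([-7.72923803e+01,  1.83151282e+01,  8.96424523e+01,  5.36480234e-04,
        7.20457099e+01, -1.14650386e+00]), 'qvel': array([ 0.10718596, -0.04423732,  0.00788078,  0.01535207, -0.04163548,
        0.02517733]), 'effort': array([-3.34908245e-04, -4.11995351e+01, -2.32038939e+01,  7.26645347e-02,
        3.84675153e-02, -3.52091195e-05]), 'ee_pos': array([ 137.67801095, -558.25544082,  227.92009997]), 'ee_rot': array([-1.79996720e+02, -5.76082044e-04,  1.38539581e+01]), 'force': array([0.00984166, 0.40264563, 0.39640012]), 'torque': array([-0.003446  ,  0.03142605, -0.03587182]), 'gripper_force': 0.0, 'gripper_width': 90.79417234176286}
```

Run:
```python
import cv2
a=cv2.imread("pics/top0.png")[120:320,80:460]; cv2.imwrite("pics/t1.png",cv2.resize(a,None,fx=2.1,fy=2.1,interpolation=2))
a=cv2.imread("pics/scene0.png")[100:310,110:480]; cv2.imwrite("pics/s1.png",cv2.resize(a,None,fx=2.1,fy=2.1,interpolation=2))
```

```text
(no output)
```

View pics/t1.png

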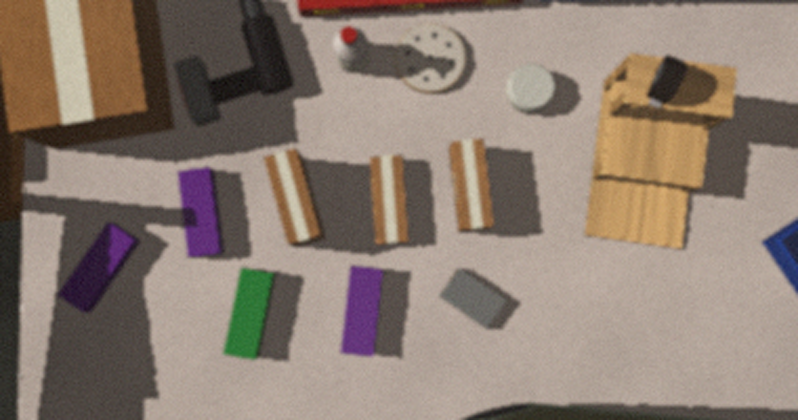

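View pics/s1.png

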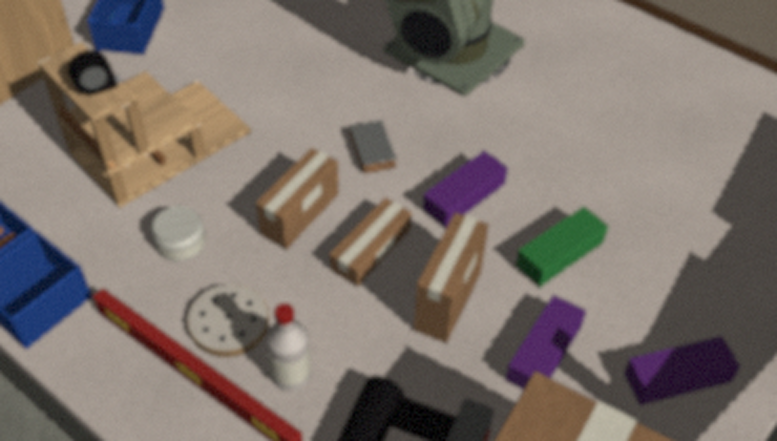

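The top view shows the brown cartons left to right at crop px (293,195), (389,197) and (471,183), which are tall, low and mid. The scene view confirms the heights. The rack is at crop (655,150). Next I fit box models to the silhouettes in both views.

```bash
cat > fit.py <<'E'
from workcell import *
import cv2,numpy as np
from scipy.optimize import differential_evolution
CAL={c:calibration(c) for c in ["scene","top"]}
S=4
def proj(c,P):
    k=CAL[c]; q=(np.asarray(P)@np.array(k["R"]).T+np.array(k["t"]))@np.array(k["mtx"]).T
    return q[:,:2]/q[:,2:]
def world(P,p):
    a=np.radians(p[2]); P=np.asarray(P,float)
    return np.c_[P[:,0]*np.cos(a)-P[:,1]*np.sin(a)+p[0],P[:,0]*np.sin(a)+P[:,1]*np.cos(a)+p[1],P[:,2]+(p[3] if len(p)>3 else 0)]
def box(x0,x1,y0,y1,z0,z1): return [[x,y,z] for x in(x0,x1) for y in(y0,y1) for z in(z0,z1)]
def carton(h): return [box(-75,75,-28,28,0,h)]
RACK=[box(-140,140,-85,85,0,12),box(-40,140,-85,85,82,94),box(60,140,-85,85,204,216)]
for s in(-1,1):
    y=sorted((75*s,85*s)); RACK+=[box(-40,140,*y,12,82),box(60,140,*y,94,204)]
def sil(c,boxes,p):
    m=np.zeros((420*2,560*2),np.uint8)
    for b in boxes:
        h=cv2.convexHull(((proj(c,world(b,p))+.5)*2*16-8).round().astype(np.int32)); cv2.fillConvexPoly(m,h,1,shift=4)
    return m
def fit(boxes,masks,p0,dz=None):
    M={c:cv2.resize(m.astype(np.uint8),None,fx=2,fy=2,interpolation=0) for c,m in masks.items()}
    def f(p,parts=False):
        q=list(p)+([dz] if dz else [])
        r=[]
        for c,m in M.items():
            s=sil(c,boxes,q); r.append((s&m).sum()/max(1,(s|m).sum()))
        return r if parts else -np.mean(r)
    r=differential_evolution(f,[(p0[0]-60,p0[0]+60),(p0[1]-60,p0[1]+60),(p0[2]-25,p0[2]+25)],seed=0,maxiter=40,popsize=12,tol=1e-6)
    return r.x,f(r.x,True)
def unproj(c,uv,z):
    k=CAL[c]; R=np.array(k["R"]);t=np.array(k["t"]); d=R.T@np.linalg.solve(np.array(k["mtx"]),[*uv,1]); o=-R.T@t
    return o+d*(z-o[2])/d[2]
E
cat > m1.py <<'E'
from fit import *
T={}
ims={c:grab_frame(c) for c in CAL}
uv={"carton_low":{"top":(265,214),"scene":(331,190-0)},"carton_mid":{"top":(305,207)},"carton_tall":{"top":(219,214)},"rack":{"top":(392,190)}}
scene_bb={"carton_low":(286,214),"carton_mid":(251,194),"carton_tall":(325,232),"rack":(180,160)}
H={"carton_low":45,"carton_mid":85,"carton_tall":125,"rack":90}
out={c:cv2.resize(ims[c],None,fx=2,fy=2)[:,:,::-1].copy() for c in CAL}
for l in H:
    masks={}
    for c in CAL:
        tgt=np.array(uv[l]["top"] if c=="top" else scene_bb[l])
        ds=trace(c,l)
        if not ds: continue
        d=min(ds,key=lambda d:np.linalg.norm(np.array(d["bbox"][:2])+np.array(d["bbox"][2:])/2-tgt))
        m=d["pixels"].astype(np.uint8)
        if l=="rack": m=cv2.morphologyEx(m,3,np.ones((9,9),np.uint8))
        masks[c]=m
    p0=unproj("top",uv[l]["top"],H[l]); 
    x,s=fit(RACK if l=="rack" else carton(H[l]),masks,[p0[0],p0[1],0])
    print(l,np.round(x,1),np.round(s,2),list(masks))
    for c in CAL:
        for b in (RACK if l=="rack" else carton(H[l])):
            h=cv2.convexHull(((proj(c,world(b,x))+.5)*2).astype(np.int32)); cv2.polylines(out[c],[h],True,(255,255,0),1)
a=out["top"][240:620,150:910]; b=out["scene"][220:560,230:730]
cv2.imwrite("pics/ft.png",a); cv2.imwrite("pics/fs.png",cv2.resize(b,None,fx=1.6,fy=1.6))
E
python3 m1.py
```

```text
carton_low [497.6 200.7   4.5] [0.96 0.87] ['scene', 'top']
carton_mid [517.5  61.    5.8] [0.95 0.94] ['scene', 'top']
carton_tall [498.4 360.9  16.3] [0.92 0.93] ['scene', 'top']
rack [ 558.  -246.2   -8.9] [0.88 0.92] ['scene', 'top']
```

View pics/ft.png

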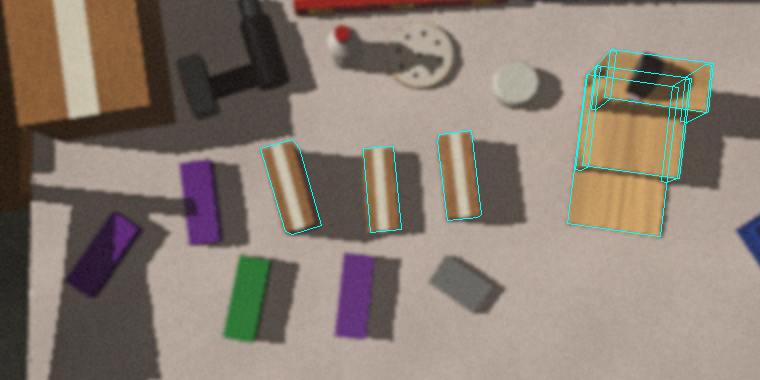

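View pics/fs.png

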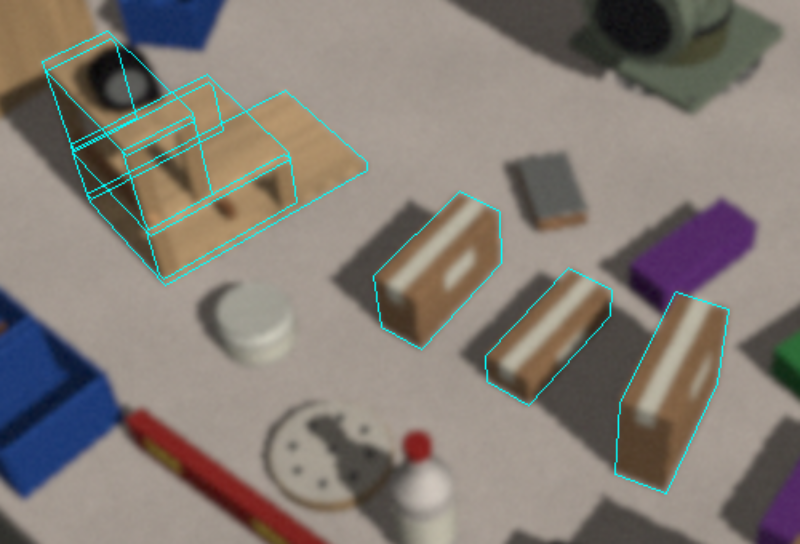

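```bash
cat > go.py <<'E'
from workcell import *
import numpy as np,sys
from scipy.spatial.transform import Rotation as R
def go(*tg):
    s=state(); p=np.array(s["ee_pos"]); r=R.from_euler("xyz",s["ee_rot"],degrees=True)
    print("t",round(s["time_s"],2),np.round(p,1),np.round(s["ee_rot"],2),"w",round(s["gripper_width"],1),"F",np.round(s["force"],1))
    for x,y,z,yaw in tg:
        q=R.from_euler("xyz",[180,0,yaw],degrees=True); v=(r.inv()*q).as_rotvec()/.5
        d=q.inv().apply(np.array([x,y,z])-p)/500
        print("turn",np.round(v,3),"then shift",np.round(d,4),"rows>=",round(max(np.linalg.norm(d)/.1,np.linalg.norm(v)/.3),1))
        p=np.array([x,y,z]); r=q
def rk(X,Y,rack=(558,-246.2,-8.9)):
    a=np.radians(rack[2]); return rack[0]+X*np.cos(a)-Y*np.sin(a),rack[1]+X*np.sin(a)+Y*np.cos(a)
def ct(c,off):
    a=np.radians(c[2]); return c[0]+off*np.cos(a),c[1]+off*np.sin(a)
LOW=(497.6,200.7,4.5);MID=(517.5,61,5.8)
E
python3 - <<'E'
from go import *
x,y=ct(MID,-35); go((x,y,150,5.8),(x,y,35,5.8))
E
```

```text
t 1.0 [ 137.7 -558.3  228. ] [179.99   0.    13.86] w 91.2 F [-0.7 -0.2  0.6]
turn [0.    0.    0.281] then shift [ 0.8109 -1.1555  0.1559] rows>= 14.2
turn [0. 0. 0.] then shift [ 0.   -0.    0.23] rows>= 2.3
```

Call:
{"op": "send_rows", "data": {
  "deltas": [
    [[0,0,0],[0,0,0.281]],
    [[0.054,-0.077,0.0104],[0,0,0]],
    [[0.054,-0.077,0.0104],[0,0,0]],
    [[0.054,-0.077,0.0104],[0,0,0]],
    [[0.054,-0.077,0.0104],[0,0,0]],
    [[0.054,-0.077,0.0104],[0,0,0]],
    [[0.054,-0.077,0.0104],[0,0,0]],
    [[0.054,-0.077,0.0104],[0,0,0]],
    [[0.054,-0.077,0.0104],[0,0,0]],
    [[0.054,-0.077,0.0104],[0,0,0]]
  ],
  "grip": 0
}}

```text
time_s: 2.0
ee_pos: [345.1, -187.4, 181.3]
ee_rot: [180.0, -0.1, 5.8]
force: [0.2, 0.4, -1.0]
gripper_width: 91.5
gripper_force: 0.0
```

Call:
{"op": "send_rows", "data": {
  "deltas": [
    [[0.054,-0.077,0.0104],[0,0,0]],
    [[0.054,-0.077,0.0104],[0,0,0]],
    [[0.054,-0.077,0.0104],[0,0,0]],
    [[0.054,-0.077,0.0104],[0,0,0]],
    [[0.054,-0.077,0.0104],[0,0,0]],
    [[0.054,-0.077,0.0104],[0,0,0]],
    [[0,0,0],[0,0,0]],
    [[0,0,0],[0,0,0]]
  ]
}}

```text
time_s: 2.8
ee_pos: [482.1, 57.9, 149.6]
ee_rot: [180.0, 0.1, 5.9]
force: [0.7, -0.0, 0.2]
gripper_width: 91.2
gripper_force: 0.0
```

Run:
```python
from go import *
x,y=ct(MID,-35); go((x,y,150,5.8),(x,y,35,5.8))
```

```text
t 2.8 [482.1  57.9 149.6] [1.7997e+02 6.0000e-02 5.9500e+00] w 91.2 F [ 0.7 -0.   0.2]
turn [0.001 0.002 0.005] then shift [ 0.0011  0.001  -0.0008] rows>= 0.0
turn [0. 0. 0.] then shift [ 0.   -0.    0.23] rows>= 2.3
```

Tracking is accurate. Next: descend, grip, then lift 25 mm first.

Call:
{"op": "send_rows", "data": {
  "deltas": [
    [[0,0,0.06],[0,0,0]],
    [[0,0,0.06],[0,0,0]],
    [[0,0,0.06],[0,0,0]],
    [[0,0,0.05],[0,0,0]],
    [[0,0,0],[0,0,0]],
    [[0,0,0],[0,0,0]]
  ]
}}

```text
time_s: 3.4
ee_pos: [482.1, 56.2, 35.5]
ee_rot: [180.0, 0.0, 5.7]
force: [0.5, -0.5, 0.0]
gripper_width: 91.2
gripper_force: 0.0
```

Call:
{"op": "send_rows", "data": {
  "deltas": [
    [[0,0,0],[0,0,0]],
    [[0,0,0],[0,0,0]],
    [[0,0,0],[0,0,0]],
    [[0,0,0],[0,0,0]],
    [[0,0,0],[0,0,0]],
    [[0,0,0],[0,0,0]],
    [[0,0,0],[0,0,0]],
    [[0,0,0],[0,0,0]]
  ],
  "grip": 1,
  "grip_force": 30
}}

```text
time_s: 4.2
ee_pos: [482.4, 57.4, 35.3]
ee_rot: [-180.0, -0.0, 5.8]
force: [-1.8, 1.4, 6.2]
gripper_width: 56.0
gripper_force: 30.0
```

Call:
{"op": "send_rows", "data": {
  "deltas": [
    [[0,0,-0.02],[0,0,0]],
    [[0,0,-0.03],[0,0,0]],
    [[0,0,0],[0,0,0]],
    [[0,0,0],[0,0,0]]
  ]
}}

```text
time_s: 4.6
ee_pos: [482.1, 57.1, 59.9]
ee_rot: [180.0, -0.0, 5.8]
force: [0.7, 0.3, -2.5]
gripper_width: 55.9
gripper_force: 30.0
```

Run:
```python
from go import *
go((482.1,57.1,143,5.8),(*rk(-85,0),143,-8.9),(*rk(6,0),143,-8.9),(*rk(6,0),131.5,-8.9))
```

```text
t 4.6 [482.1  57.1  59.9] [179.99  -0.     5.81] w 55.9 F [ 0.7  0.3 -2.5]
turn [ 0. -0.  0.] then shift [ 0.000e+00  1.000e-04 -1.663e-01] rows>= 1.7
turn [ 0.    -0.     0.513] then shift [0.0738 0.5758 0.    ] rows>= 5.8
turn [0. 0. 0.] then shift [0.182 0.    0.   ] rows>= 1.8
turn [0. 0. 0.] then shift [-0.    -0.     0.023] rows>= 0.2
```

Call:
{"op": "send_rows", "data": {
  "deltas": [
    [[0,0,-0.055],[0,0,0]],
    [[0,0,-0.06],[0,0,0]],
    [[0,0,-0.051],[0,0,0]],
    [[0,0,0],[0,0,0.171]],
    [[0,0,0],[0,0,0.171]],
    [[0,0,0],[0,0,0.171]],
    [[0.0074,0.0576,0],[0,0,0]],
    [[0.0074,0.0576,0],[0,0,0]],
    [[0.0074,0.0576,0],[0,0,0]],
    [[0.0074,0.0576,0],[0,0,0]]
  ]
}}

```text
time_s: 5.6
ee_pos: [478.1, -59.9, 141.9]
ee_rot: [180.0, 0.1, -8.9]
force: [-0.1, -0.6, -3.5]
gripper_width: 56.1
gripper_force: 30.0
```

Call:
{"op": "send_rows", "data": {
  "deltas": [
    [[0.0074,0.0576,0],[0,0,0]],
    [[0.0074,0.0576,0],[0,0,0]],
    [[0.0074,0.0576,0],[0,0,0]],
    [[0.0074,0.0576,0],[0,0,0]],
    [[0.0074,0.0576,0],[0,0,0]],
    [[0.0074,0.0576,0],[0,0,0]],
    [[0,0,0],[0,0,0]],
    [[0,0,0],[0,0,0]]
  ]
}}

```text
time_s: 6.4
ee_pos: [473.4, -233.1, 141.9]
ee_rot: [-179.9, 0.1, -9.0]
force: [-0.2, -0.0, -1.6]
gripper_width: 56.0
gripper_force: 30.0
```

Run:
```python
from go import *
go((*rk(6,0),143,-8.9),(*rk(6,0),131.5,-8.9))
import cv2
a=grab_frame("scene")[100:260,110:330,::-1]; b=grab_frame("top")[130:260,280:460,::-1]
cv2.imwrite("pics/a.png",cv2.resize(a,None,fx=3.5,fy=3.5))
```

```text
t 6.4 [ 473.4 -233.1  141.9] [-1.7994e+02  1.3000e-01 -8.9800e+00] w 56.0 F [-0.2 -0.  -1.6]
turn [-0.002  0.005 -0.003] then shift [ 0.1831 -0.0003 -0.0023] rows>= 1.8
turn [0. 0. 0.] then shift [-0.    -0.     0.023] rows>= 0.2
```

View pics/a.png

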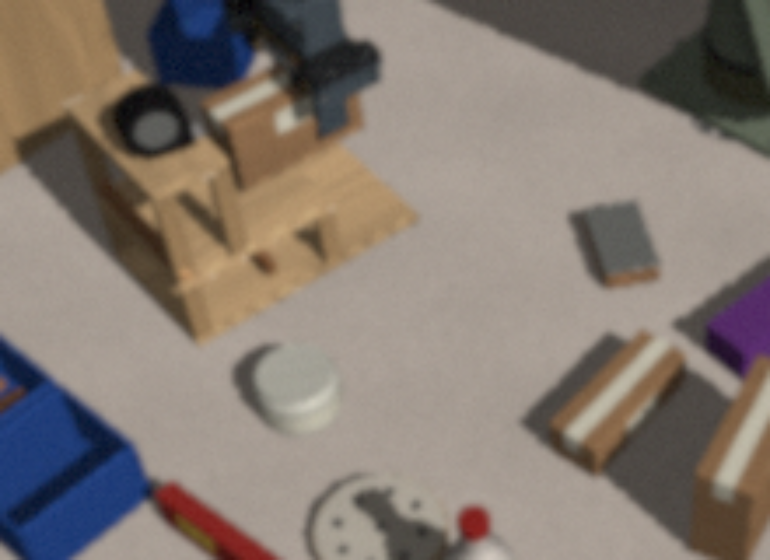

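The carton is held level with its far end near (230,150), just in front of the top board and in line with it. I slide it in, then lower it.

Call:
{"op": "send_rows", "data": {
  "deltas": [
    [[0.03,0,0],[0,0,0]],
    [[0.03,0,0],[0,0,0]],
    [[0.03,0,0],[0,0,0]],
    [[0.03,0,0],[0,0,0]],
    [[0.03,0,0],[0,0,0]],
    [[0.033,0,0],[0,0,0]],
    [[0,0,0.01],[0,0,0]],
    [[0,0,0.008],[0,0,0]],
    [[0,0,0],[0,0,0]],
    [[0,0,0],[0,0,0]]
  ]
}}

```text
time_s: 7.5
ee_pos: [563.7, -246.8, 133.7]
ee_rot: [-180.0, 0.1, -8.9]
force: [-0.4, 0.1, -2.5]
gripper_width: 56.0
gripper_force: 30.0
```

Run:
```python
from go import *
go((*rk(6,0),129.5,-8.9))
```

```text
t 7.5 [ 563.7 -246.8  133.7] [-1.7999e+02  7.0000e-02 -8.8900e+00] w 56.0 F [-0.4  0.1 -2.5]
turn [-0.     0.002  0.   ] then shift [0.0006 0.0006 0.0084] rows>= 0.1
```

Call:
{"op": "send_rows", "data": {
  "deltas": [
    [[0,0,0.004],[0,0,0]],
    [[0,0,0.003],[0,0,0]],
    [[0,0,0],[0,0,0]],
    [[0,0,0],[0,0,0]]
  ]
}}

```text
time_s: 7.9
ee_pos: [564.6, -247.3, 130.5]
ee_rot: [180.0, -0.0, -8.9]
force: [-0.2, -0.5, -2.5]
gripper_width: 55.9
gripper_force: 30.0
```

Call:
{"op": "send_rows", "data": {
  "deltas": [
    [[0,0,0.002],[0,0,0]],
    [[0,0,0],[0,0,0]],
    [[0,0,0],[0,0,0]]
  ]
}}

```text
time_s: 8.2
ee_pos: [564.7, -247.2, 129.5]
ee_rot: [180.0, -0.0, -8.9]
force: [-0.4, 0.5, -2.3]
gripper_width: 55.7
gripper_force: 30.0
```

Call:
{"op": "send_rows", "data": {
  "deltas": [
    [[0,0,0],[0,0,0]],
    [[0,0,0],[0,0,0]],
    [[0,0,0],[0,0,0]],
    [[0,0,0],[0,0,0]],
    [[0,0,0],[0,0,0]],
    [[0,0,0],[0,0,0]],
    [[0,0,0],[0,0,0]]
  ],
  "grip": 0
}}

```text
time_s: 8.9
ee_pos: [564.7, -247.2, 129.5]
ee_rot: [180.0, -0.0, -8.9]
force: [0.3, 0.6, -0.5]
gripper_width: 90.9
gripper_force: 0.0
```

Call:
{"op": "send_rows", "data": {
  "deltas": [
    [[0,0,-0.02],[0,0,0]],
    [[0,0,-0.05],[0,0,0]],
    [[0,0,-0.07],[0,0,0]],
    [[0,0,-0.06],[0,0,0]],
    [[-0.06,0,0],[0,0,0]],
    [[-0.06,0,0],[0,0,0]],
    [[0,0,0],[0,0,0]]
  ]
}}

```text
time_s: 9.6
ee_pos: [502.3, -237.2, 230.8]
ee_rot: [180.0, 0.1, -8.9]
force: [-0.8, -0.4, 0.1]
gripper_width: 91.0
gripper_force: 0.0
```

Run:
```python
from go import *
x,y=ct(LOW,-35); go((x,y,200,4.5),(x,y,20,4.5))
```

```text
t 9.6 [ 502.3 -237.2  230.8] [ 1.7999e+02  6.0000e-02 -8.9400e+00] w 91.0 F [-0.8 -0.4  0.1]
turn [ 0.     0.002 -0.469] then shift [-0.0107 -0.8739  0.0615] rows>= 8.8
turn [0. 0. 0.] then shift [ 0.   -0.    0.36] rows>= 3.6
```

Call:
{"op": "send_rows", "data": {
  "deltas": [
    [[0,0,0],[0,0,-0.2345]],
    [[0,0,0],[0,0,-0.2345]],
    [[-0.001,-0.0874,0.006],[0,0,0]],
    [[-0.001,-0.0874,0.006],[0,0,0]],
    [[-0.001,-0.0874,0.006],[0,0,0]],
    [[-0.001,-0.0874,0.006],[0,0,0]],
    [[-0.001,-0.0874,0.006],[0,0,0]],
    [[-0.001,-0.0874,0.006],[0,0,0]],
    [[-0.001,-0.0874,0.006],[0,0,0]],
    [[-0.001,-0.0874,0.006],[0,0,0]]
  ]
}}

```text
time_s: 10.6
ee_pos: [474.1, 112.3, 206.1]
ee_rot: [-180.0, -0.1, 4.5]
force: [0.9, -0.5, 0.1]
gripper_width: 91.3
gripper_force: 0.0
```

Call:
{"op": "send_rows", "data": {
  "deltas": [
    [[-0.001,-0.0874,0.006],[0,0,0]],
    [[-0.001,-0.0874,0.006],[0,0,0]],
    [[0,0,0],[0,0,0]],
    [[0,0,0],[0,0,0]]
  ]
}}

```text
time_s: 11.0
ee_pos: [466.0, 198.1, 199.7]
ee_rot: [180.0, -0.0, 4.7]
force: [0.6, -2.1, -0.0]
gripper_width: 91.4
gripper_force: 0.0
```

Run:
```python
from go import *
x,y=ct(LOW,-35); go((x,y,20,4.5))
import cv2
a=grab_frame("scene")[100:260,110:330,::-1]; b=grab_frame("top")[130:260,280:460,::-1]
cv2.imwrite("pics/b.png",np.vstack([cv2.resize(a,(480,350)),cv2.resize(b,(480,347))])[:600])
c=np.hstack([cv2.resize(a,(400,291)),cv2.resize(b,(400,291))]);cv2.imwrite("pics/b.png",c)
```

```text
t 11.0 [466.  198.1 199.7] [ 1.7997e+02 -3.0000e-02  4.6900e+00] w 91.4 F [ 0.6 -2.1 -0. ]
turn [ 0.001 -0.001  0.006] then shift [-6.600e-03 -2.000e-04  3.593e-01] rows>= 3.6
```

View pics/b.png

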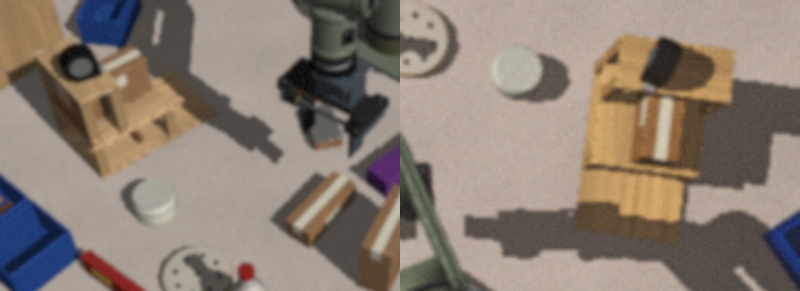

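The mid carton stands under the top board: in the top view it shows at (660,130), straight and roughly centred. Now I pick the low carton.

Call:
{"op": "send_rows", "data": {
  "deltas": [
    [[-0.006,0,0.085],[0,0,0]],
    [[0,0,0.085],[0,0,0]],
    [[0,0,0.08],[0,0,0]],
    [[0,0,0.06],[0,0,0]],
    [[0,0,0.049],[0,0,0]],
    [[0,0,0],[0,0,0]],
    [[0,0,0],[0,0,0]]
  ]
}}

```text
time_s: 11.8
ee_pos: [463.5, 196.2, 20.4]
ee_rot: [180.0, -0.0, 4.4]
force: [0.5, 0.5, 0.5]
gripper_width: 91.6
gripper_force: 0.0
```

Call:
{"op": "send_rows", "data": {
  "deltas": [
    [[0,0,0],[0,0,0]],
    [[0,0,0],[0,0,0]],
    [[0,0,0],[0,0,0]],
    [[0,0,0],[0,0,0]],
    [[0,0,0],[0,0,0]],
    [[0,0,0],[0,0,0]],
    [[0,0,0],[0,0,0]],
    [[0,0,0],[0,0,0]]
  ],
  "grip": 1,
  "grip_force": 25
}}

```text
time_s: 12.6
ee_pos: [463.0, 197.4, 20.4]
ee_rot: [-180.0, -0.0, 4.5]
force: [-1.9, 2.0, 6.1]
gripper_width: 56.1
gripper_force: 25.0
```

Call:
{"op": "send_rows", "data": {
  "deltas": [
    [[0,0,-0.03],[0,0,0]],
    [[0,0,-0.06],[0,0,0]],
    [[0,0,-0.08],[0,0,0]],
    [[0,0,-0.08],[0,0,0]],
    [[0,0,0],[0,0,0]],
    [[0,0,0],[0,0,0]]
  ]
}}

```text
time_s: 13.2
ee_pos: [462.6, 196.9, 145.0]
ee_rot: [180.0, -0.0, 4.6]
force: [-0.2, -0.9, -2.9]
gripper_width: 56.0
gripper_force: 25.0
```

Run:
```python
from go import *
go((*rk(-185,0),145,-8.9),(*rk(-185,0),42,-8.9),(*rk(-94,0),42,-8.9))
```

```text
t 13.2 [462.6 196.9 145. ] [ 1.7999e+02 -2.0000e-02  4.5500e+00] w 56.0 F [-0.2 -0.9 -2.9]
turn [ 0.    -0.001  0.47 ] then shift [-4.43e-02  8.46e-01 -1.00e-04] rows>= 8.5
turn [0. 0. 0.] then shift [-0.    -0.     0.206] rows>= 2.1
turn [0. 0. 0.] then shift [ 0.182 -0.    -0.   ] rows>= 1.8
```

Call:
{"op": "send_rows", "data": {
  "deltas": [
    [[0,0,0],[0,0,0.235]],
    [[0,0,0],[0,0,0.235]],
    [[-0.0044,0.0846,0],[0,0,0]],
    [[-0.0044,0.0846,0],[0,0,0]],
    [[-0.0044,0.0846,0],[0,0,0]],
    [[-0.0044,0.0846,0],[0,0,0]],
    [[-0.0044,0.0846,0],[0,0,0]],
    [[-0.0044,0.0846,0],[0,0,0]],
    [[-0.0044,0.0846,0],[0,0,0]],
    [[-0.0044,0.0846,0],[0,0,0]]
  ]
}}

```text
time_s: 14.2
ee_pos: [390.7, -135.6, 142.9]
ee_rot: [-180.0, 0.3, -8.9]
force: [0.9, -0.1, -1.5]
gripper_width: 56.0
gripper_force: 25.0
```

Call:
{"op": "send_rows", "data": {
  "deltas": [
    [[-0.0044,0.0846,0],[0,0,0]],
    [[-0.0044,0.0846,0],[0,0,0]],
    [[0,0,0],[0,0,0]],
    [[0,0,0.07],[0,0,0]],
    [[0,0,0.07],[0,0,0]],
    [[0,0,0.066],[0,0,0]],
    [[0,0,0],[0,0,0]],
    [[0,0,0],[0,0,0]]
  ]
}}

```text
time_s: 15.0
ee_pos: [374.7, -216.5, 41.2]
ee_rot: [-179.9, 0.2, -8.9]
force: [0.1, -0.2, -1.2]
gripper_width: 56.1
gripper_force: 25.0
```

Run:
```python
from go import *
go((*rk(-94,0),42,-8.9),(*rk(-94,0),32.5,-8.9))
import cv2
a=grab_frame("scene")[100:260,110:330,::-1]; b=grab_frame("top")[130:260,280:460,::-1]
c=np.hstack([cv2.resize(a,(400,291)),cv2.resize(b,(400,291))]);cv2.imwrite("pics/c.png",c)
```

```text
t 15.0 [ 374.7 -216.5   41.2] [-179.92    0.18   -8.89] w 56.1 F [ 0.1 -0.2 -1.2]
turn [-0.003  0.006  0.   ] then shift [ 0.1833  0.002  -0.0016] rows>= 1.8
turn [0. 0. 0.] then shift [-0.    -0.     0.019] rows>= 0.2
```

View pics/c.png

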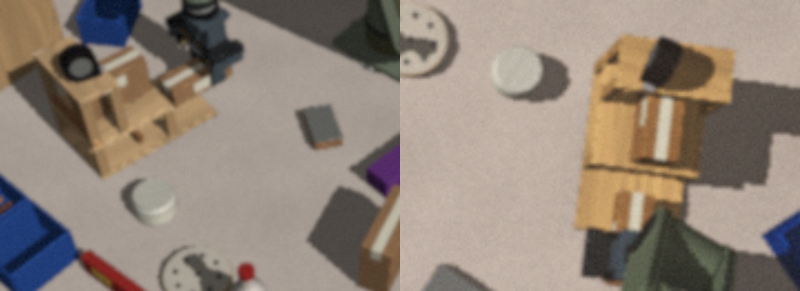

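The low carton is level in front of the lower opening: its end shows at (635,195) in the top view. Now I slide it in.

Call:
{"op": "send_rows", "data": {
  "deltas": [
    [[0.03,0.001,0],[0,0,0]],
    [[0.03,0.001,0],[0,0,0]],
    [[0.03,0,0],[0,0,0]],
    [[0.03,0,0],[0,0,0]],
    [[0.03,0,0],[0,0,0]],
    [[0.033,0,0],[0,0,0]],
    [[0,0,0.008],[0,0,0]],
    [[0,0,0.006],[0,0,0]],
    [[0,0,0],[0,0,0]],
    [[0,0,0],[0,0,0]]
  ]
}}

```text
time_s: 16.1
ee_pos: [464.8, -232.3, 35.0]
ee_rot: [-180.0, 0.0, -8.9]
force: [0.3, -0.3, -2.3]
gripper_width: 56.3
gripper_force: 25.0
```

Run:
```python
from go import *
go((*rk(-94,0),32.3,-8.9))
```

```text
t 16.1 [ 464.8 -232.3   35. ] [-1.7999e+02  5.0000e-02 -8.9300e+00] w 56.3 F [ 0.3 -0.3 -2.3]
turn [-0.     0.002 -0.001] then shift [ 0.0005 -0.0014  0.0054] rows>= 0.1
```

Call:
{"op": "send_rows", "data": {
  "deltas": [
    [[0,0,0.003],[0,0,0]],
    [[0,0,0.002],[0,0,0]],
    [[0,0,0],[0,0,0]],
    [[0,0,0],[0,0,0]]
  ]
}}

```text
time_s: 16.5
ee_pos: [465.6, -232.6, 32.5]
ee_rot: [180.0, 0.0, -8.9]
force: [-1.1, -0.3, -0.4]
gripper_width: 56.0
gripper_force: 25.0
```

Call:
{"op": "send_rows", "data": {
  "deltas": [
    [[0,0,0],[0,0,0]],
    [[0,0,0],[0,0,0]],
    [[0,0,0],[0,0,0]],
    [[0,0,0],[0,0,0]],
    [[0,0,0],[0,0,0]],
    [[0,0,0],[0,0,0]],
    [[0,0,0],[0,0,0]]
  ],
  "grip": 0
}}

```text
time_s: 17.2
ee_pos: [465.7, -232.6, 32.5]
ee_rot: [180.0, -0.0, -8.9]
force: [-0.3, 0.9, 0.1]
gripper_width: 91.0
gripper_force: 0.0
```

Call:
{"op": "send_rows", "data": {
  "deltas": [
    [[0,0,-0.03],[0,0,0]],
    [[0,0,-0.06],[0,0,0]],
    [[0,0,-0.08],[0,0,0]],
    [[0,0,-0.08],[0,0,0]],
    [[-0.03,-0.08,-0.03],[0,0,0]],
    [[-0.03,-0.08,0],[0,0,0]],
    [[0,-0.09,0],[0,0,0]],
    [[0,-0.09,0],[0,0,0]],
    [[0,-0.09,0],[0,0,0]],
    [[0,-0.09,0],[0,0,0]]
  ]
}}

```text
time_s: 18.2
ee_pos: [476.3, 30.7, 172.7]
ee_rot: [180.0, -0.0, -8.9]
force: [-0.3, 0.3, 0.1]
gripper_width: 91.5
gripper_force: 0.0
```

```bash
cat > m2.py <<'E'
from fit import *
from go import rk
ims={c:grab_frame(c) for c in CAL}
out={c:cv2.resize(ims[c],None,fx=4,fy=4,interpolation=2)[:,:,::-1].copy() for c in CAL}
for l,X,z,h in (("carton_low",-59,12,45),("carton_mid",41,94,85)):
    for b in carton(h):
        for c in CAL:
            P=((proj(c,world(b,(*rk(X,0),-8.9,z)))+.5)*4).astype(np.int32)
            for i in range(8):
                for k in (1,2,4):
                    if not i&k: cv2.line(out[c],tuple(map(int,P[i])),tuple(map(int,P[i|k])),(255,255,0),1)
d=trace("scene","carton_tall"); print([(x["bbox"],round(x["p"],2)) for x in d])
d=trace("top","carton_tall"); print([(x["bbox"],round(x["p"],2)) for x in d])
cv2.imwrite("pics/d.png",np.hstack([out["scene"][440:860,500:900],out["top"][560:980,1400:1780]]))
E
python3 m2.py
```

```text
[([306.2, 201.9, 36.1, 63.1], 0.76)]
[([204.2, 193.0, 35.3, 45.1], 0.6)]
```

View pics/d.png

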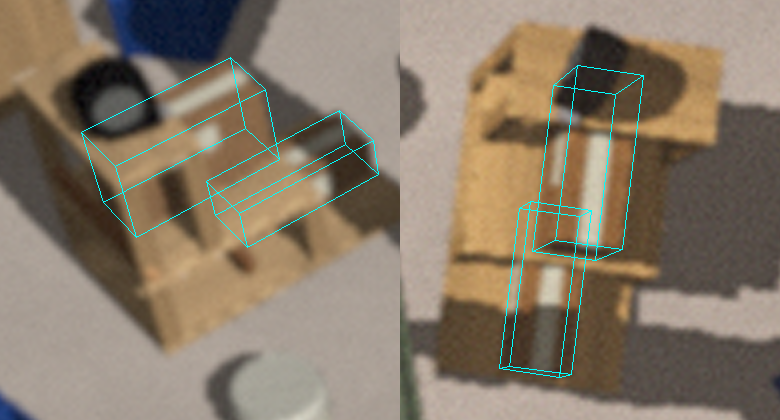

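The model outlines at the target poses fit both cartons in both views: low front end at (535,372), mid front end at (580,252) in the top half. The tall carton hasn't moved, and the gripper is clear. I'll hand it in.

```bash
python3 -c "
from workcell import *
print(job_done())"
```

```text
the job is handed in; nothing more can be done
None
```

The job is handed in after about 18 s of robot time: the low carton is on the bottom tier and the middle one on the upper tier, each about 1 cm short of its stop by the camera fit. The tall carton was left untouched, and no verdict was returned.

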